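# Clip the pan thermometer onto the roasting pan

### The arm

A 6-joint arm with a two-finger parallel gripper is mounted at the origin on a cart in front of the work surface, level with it; the furniture and walls round the work are solid. World frame = base frame: x ahead of the robot, y to its left, z up, the work surface at z = 0. Lengths are in m, angles in rad, forces in N, time in s.
With the tool pointing down it reaches from about 0.275 to 0.725 m from the base axis. Payload 15.9 kg.
Tool frame: the origin (TCP) lies at the very end of the fingers, on their centre line; the grasp point (between the pads) lies pinch_z behind it (pinch_z is the distance from the TCP to the grasp point, in m); z points along the fingers, y is the line along which they close (so a half turn about z gives the same grasp; the last joint's range is limited). The gripper opens to 85 mm and grips with 20 to 120 N. Pads are 22 mm wide; open, the fingers measure 114 mm over their backs; the gripper's body (76 mm by 85 mm) begins 54 mm behind the grasp point. The pads swing forward as they close: fully open they stand 13 mm farther back than shut.
Start: joints at [1.271, 0.213, -0.034, 1.323, 0, 1.571], TCP at [0.148, 0.478, 0.231] pointing down, gripper open.
Joint ranges: [-2.98, 2.98], [-0.74, 1.72], [-1.14, 1.35], [-2.1, 2.04], [-1.57, 1.44], [-3.14, 3.14]. Speed limits (rad/s): [1.89, 1.89, 2.39, 2.57, 3.14, 3.14].

### API

Orientations are given as a rotation vector (axis times angle).
In Python, from station import state, read_camera, camera_info, sign_off, pinch_z gives the robot as it stands. The module is installed in compiled form; this text tells all that it offers.
- The arm moves only by the tool step_arm, never from a script. Its argument "rows" is a list of rows, each a list of 6 numbers: the shift along the world's x, y, z in mm, then the turn, a rotation vector about the world's x, y, z in degrees. A call has 1 to 10 rows; each row is the pose to reach, as a shift and turn from the pose commanded when the call began; what a row does not reach only later rows make up. A row lasts 1/12 s, in which the tool goes at most 41.7 mm and 7.16 degrees, less where a joint would pass 70% of its speed; a pose out of reach is approached as far as the arm can. A call with a gripper value outside its range is refused whole. "hand" is the opening, from 0 (shut) to 1 (fully open), set as the call begins (left out, the last holds). The fingers move at their own pace and stop on an object; "grip_force" is the grip in N (left out, the last holds). Time passes only in rows, so rows that repeat a pose let the fingers close. It gives the time, the measured TCP pose, the force, the opening and the grip force at its end, in the units of the state.
- state(): the state, without advancing time (a new reading comes with each control period).
- read_camera(name): name is "scene" or "side" or "wrist"; returns the picture (384x512x3 uint8, blue, green, red); there is no depth.
- camera_info(name): a dict with "camera_matrix" (3x3 intrinsics, pixels), "R" (3x3) and "t" (3): a world point X has camera coordinates R X + t. Camera axes: x right, y down, z forward; pixel columns grow to the right and rows downward; lengths in m; the calibration is good to about 2 mm. A picture is of the moment at which its call begins: read the wrist's pose just before it. camera_info takes no time and is no camera call; for the wrist camera it gives the pose at the moment of the call.
- sign_off(): hands the job in; it is judged then, once.
The state is a dict: "time": time; "qpos": joint angles; "dq": joint speeds; "joint_efforts": joint torques, N m; "position": TCP position; "tool_rot": TCP orientation; "wrist_force": force on the tool from outside, world axes, zero at the start; "ft_torque": the same for the moment, N m; "grip_width": opening from 0.0 (shut) to 1.0 (fully open); "gripper_force": force on a finger pad.
Only numpy, scipy, OpenCV 4.12 (cv2) and the standard library are available. Lean on these libraries where they do the work, as an engineer would, in place of code of your own. Each camera call takes 0.05 s, during which the arm holds its last target. There are 200 camera calls.

### The job

Get the roasting pan ready for the oven thermometer: first push the pan's carrying handle, which leans towards you, right over to the far side as far as it goes. Then squeeze open the one clip on the rail that carries the dial thermometer, take it across and release it, upright and square and pushed well down, onto the middle of the pan's long wall nearest you, so that the wall is gripped between the jaws and the stem hangs inside the pan. Leave the other clips on the rail, and do not disturb the food in the pan or the spice jar.

Things in the scene. Friction and masses are not known exactly. Their poses are not given: they have to be found in the camera images.
- pan: Open dark steel roasting pan, fixed to the worktop, 145 mm (its x) x 225 mm (its y) x 60 mm high, walls and floor 5 mm thick. Origin at the centre of its underside; its -x side is the long wall nearest the robot (mid-plane at x = -70 mm, rim at z = 60 mm). Garlic stands inside near y = +60 mm, a lemon near y = -60 mm, up to 64 mm high.
- pan_near_rim (a point): Middle of the top of the pan's near long wall (pan frame -70, 0, 60 mm): the place for the clip.
- bail (a joint): Angle (rad) of the pan's U-shaped steel carrying handle about the pan's y axis through pan (0, 0, 45 mm): 0 upright, negative leaning to the near (-x) side, positive to the far side, stops at -1.25 and 1.25. Stiff pivots (0.1 N m) hold it where it is left. At angle q the cross-bar is at pan x = 95 sin q, z = 45 + 95 cos q mm.
- bail_bar (a point): Middle of the handle's cross-bar, which runs along the pan's y between -107 and +107 mm, 95 mm from the pivots; 8 mm thick, with a 13 mm thick, 110 mm long grip in the middle. The side arms run at y = -119 and +119 mm.
- rail: Storage rail, fixed: aluminium strip 5 mm thick, 190 mm long along its y, top edge at z = 70 mm, upright on a wooden foot 75 x 200 x 14 mm. Origin at the centre of the foot's underside. Three clips sit on it about 62 mm apart in any order.
- probe_clip: Steel clip with the dial thermometer, 80 mm tall, 20 mm wide (its y), 65 g. Origin midway between the jaw tips at their lower edge; z up to the handles; x is the direction it opens (across the edge it grips), +x the stem's side. Jaw faces 14 mm tall. On the rail its origin is at z = 50 mm (jaws 20 mm over the edge), stem on the far side.
- probe_clip_jaw (a joint): Opening angle (rad) of that clip's jaws: 0 = on a 5 mm edge, -0.14 = shut on nothing, 0.54 = squeezed to the stop (24 mm between the tips). The spring closes it: 5 N at the jaws on a 5 mm edge; about 11 N at the handles holds it fully open.
- probe_clip_pivot (a point): The clip's pivot (clip frame 0, 0, 36 mm); an edge can enter the jaws up to 32 mm deep. Above it two handles lean apart up to z = 80 mm: 42 mm over their outsides at the top when on a 5 mm edge, about 20 mm when squeezed to the stop. Squeeze them from above along x, fingertips at clip z 50 to 60 mm (the dial lies below 43 mm).
- probe_tip (a point): Lower end of the thermometer's stem (clip frame 26, 0, -18 mm). The stem, 5 mm thick, runs upright at clip x = 26 mm to a round dial, 26 mm across, at clip z 34 to 42 mm.
- plain_clip_1: A clip of the same shape and size without dial and stem, on the rail; stays there. Origin as for the other clip.
- plain_clip_2: Another such plain clip on the rail; stays there.
- garlic: Garlic bulb, 60 mm across, 59 mm high, loose in the pan; origin under its centre.
- lemon: Lemon, 72 x 55 x 54 mm, loose in the pan; origin under its centre.
- spice_jar: Spice jar with black cap, 41 mm across, 105 mm tall, standing loose on the worktop 165 to 185 mm from the pan's centre on its near side; origin under its centre.
Mind the look-alikes: they are no part of the job. What is shaped like the probe_clip but green or yellow is not meant.

How it is judged:
By the outcome, as a careful person would: the job done as asked, in the order asked, and still so for the second after the job is handed in, with the robot touching nothing.
It also fails if it takes over 58 s, if anything falls off the work surface, if the arm or the gripper's body presses on something with over 40 N, if the wrist force passes 120 N, or if a joint passes its speed limit or range.

## Working session

There is one attempt and no reset: what is moved stays moved. The work goes in short steps, Python scripts to look and compute and a tool call to move; the robot and the scene stay as the last step left them, time stands still between calls to the robot, and variables do not carry over. Pictures are saved under pics/ and viewed, at most 12 in all, crops included, and the job is handed in when it is done.

Besides the shell and the picture viewer there is one more tool, called as name(argument=value, ...) on one line, values as JSON. step_arm: Moves the arm, as the interface text tells. Its arguments: {"type":"object","properties":{"rows":{"type":"array"},"hand":{"type":"number"},"grip_force":{"type":"number"}},"required":["rows"]}

```bash
mkdir -p pics; cat > h.py <<'E'
import numpy as np, cv2
from station import state, read_camera, camera_info, sign_off, pinch_z
def ray(ci,u,v):
    K=np.array(ci["camera_matrix"]);R=np.array(ci["R"]);t=np.array(ci["t"])
    return -R.T@t, R.T@np.linalg.inv(K)@np.array([u,v,1.])
def onz(ci,u,v,z):
    c,d=ray(ci,u,v); return c+d*(z-c[2])/d[2]
def proj(ci,X):
    p=np.array(ci["camera_matrix"])@(np.array(ci["R"])@np.array(X)+np.array(ci["t"])); return p[:2]/p[2]
def tri(obs):
    A=np.zeros((3,3));b=np.zeros(3)
    for ci,u,v in obs:
        c,d=ray(ci,u,v);d/=np.linalg.norm(d);P=np.eye(3)-np.outer(d,d);A+=P;b+=P@c
    return np.linalg.solve(A,b)
E
python3 - <<'E'
from h import *
np.set_printoptions(precision=3,suppress=True)
print(state(),pinch_z)
ims=[]
for n in("scene","side","wrist"):
    im=read_camera(n);cv2.imwrite(f"pics/{n}0.png",im);ci=camera_info(n)
    print(n,-np.array(ci["R"]).T@ci["t"],np.array(ci["R"])[2],ci["camera_matrix"][0][0])
    ims.append(im)
E
```

```text
{'time': 0.0, 'qpos': array([ 1.271,  0.213, -0.035,  1.323, -0.   ,  1.571]), 'dq': array([ 0.001,  0.001,  0.001,  0.   , -0.   , -0.   ]), 'joint_efforts': array([  0.004, -68.616,  48.712,   0.017,   0.   ,   0.   ]), 'position': array([0.148, 0.477, 0.231]), 'tool_rot': array([-0.469, -3.106,  0.002]), 'wrist_force': array([-0.614,  0.214,  0.12 ]), 'ft_torque': array([ 0.032,  0.   , -0.019]), 'gripper_force': 0.0, 'grip_width': 0.9987184304495211} 0.0187
scene [-0.346 -0.572  0.543] [ 0.78   0.488 -0.392] 363.30108123739495
side [-0.041  0.92   0.66 ] [ 0.438 -0.78  -0.446] 403.96561292169383
wrist [0.073 0.5   0.374] [ 0.295 -0.092 -0.951] 269.53842996160733
```

View pics/scene0.png

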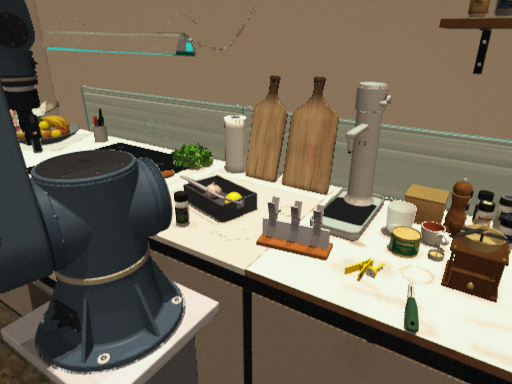

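View pics/side0.png

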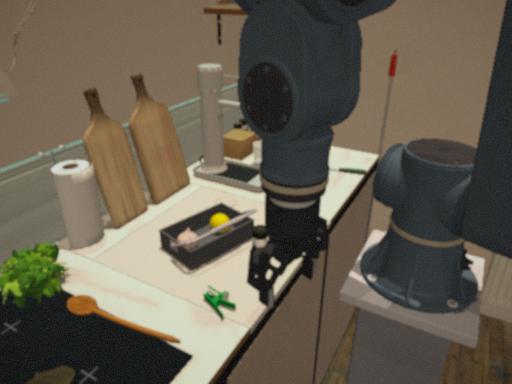

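The scene view shows the pan at (220,198), the jar at (181,207) and the rail at (295,240), with three clips at (275,212), (296,214) and (318,218). The yellow clip is at (363,268). In the side view the green clip is at (218,300), the garlic at (186,237) and the lemon at (219,219); the arm hides the rail. Next I crop the rail and pan.

```bash
python3 - <<'E'
from h import *
a=cv2.imread("pics/scene0.png");b=cv2.imread("pics/side0.png")
r=lambda im,x,y,w,h,s:cv2.resize(im[y:y+h,x:x+w],None,fx=s,fy=s,interpolation=cv2.INTER_CUBIC)
o=np.zeros((600,800,3),np.uint8)
o[0:300,0:400]=r(a,250,185,100,75,4); o[0:300,400:800]=r(a,168,170,100,75,4)
o[300:600,0:400]=r(b,150,195,133,100,3)[:300,:400] if 0 else cv2.resize(b[190:290,150:283],(400,300)); o[300:600,400:800]=cv2.resize(cv2.imread("pics/wrist0.png"),(400,300))
cv2.imwrite("pics/crop1.png",o)
E
```

```text
(no output)
```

View pics/crop1.png

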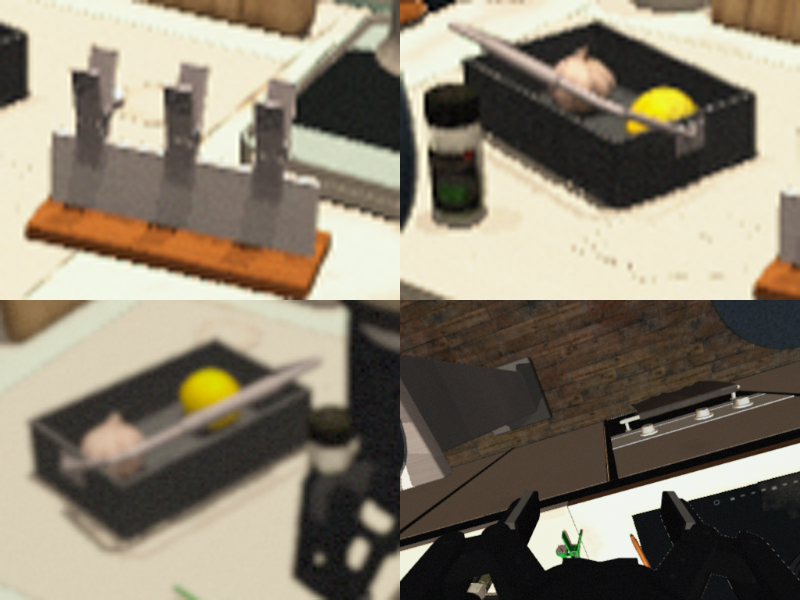

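The rail crop (top left) shows three clips. The left one, scene px (275,212), has a dark nub on its far side, probably the dial; the other two look plain. The bail leans towards the robot across the pan.

```bash
python3 - <<'E'
from h import *
np.set_printoptions(precision=3,suppress=True)
s=camera_info("scene");d=camera_info("side")
S=lambda x,y:(168+(x-400)/4,170+y/4); L=lambda x,y:(250+x/4,185+y/4); D=lambda x,y:(150+x*133/400,190+(y-300)/3)
print("pan rim scene L,top,R",[onz(s,*S(*p),.06) for p in((465,62),(597,25),(755,95))])
print("pan bottom front,right",[onz(s,*S(*p),0) for p in((615,207),(755,158))])
print("pan rim side L,top,R",[onz(d,*D(*p),.06) for p in((32,420),(215,342),(308,390))])
print("side bottom front",onz(d,*D(122,540),0))
print("rail top ends",[onz(s,*L(*p),.07) for p in((52,135),(318,180))])
print("foot",[onz(s,*L(*p),.014) for p in((28,230),(297,280),(330,235),(50,200))])
print("clip tops near handle",[onz(s,*L(*p),.13) for p in((87,70),(180,88),(268,104))])
print("far handle",[onz(s,*L(*p),.13) for p in((104,48),(195,66),(280,84))])
print("bail scene end/side end",[tri([(s,*S(450,27)),(d,*D(320,360))])])
print("jar",onz(s,*S(455,215),0))
for n,p in(("lem",(660,110)),("gar",(582,80))):print(n,onz(s,*S(*p),.03))
print("bailtop dirs s",s and [onz(s,*S(*p),z) for p in((450,27),) for z in(.08,.12)])
E
```

```text
pan rim scene L,top,R [array([0.494, 0.258, 0.06 ]), array([0.625, 0.217, 0.06 ]), array([0.571, 0.011, 0.06 ])]
pan bottom front,right [array([0.443, 0.059, 0.   ]), array([0.575, 0.013, 0.   ])]
pan rim side L,top,R [array([0.634, 0.231, 0.06 ]), array([0.57 , 0.026, 0.06 ]), array([0.442, 0.061, 0.06 ])]
side bottom front [0.508 0.27  0.   ]
rail top ends [array([ 0.417, -0.108,  0.07 ]), array([ 0.459, -0.287,  0.07 ])]
foot [array([ 0.381, -0.112,  0.014]), array([ 0.423, -0.292,  0.014]), array([ 0.487, -0.289,  0.014]), array([ 0.423, -0.103,  0.014])]
clip tops near handle [array([ 0.411, -0.138,  0.13 ]), array([ 0.421, -0.202,  0.13 ]), array([ 0.43 , -0.259,  0.13 ])]
far handle [array([ 0.448, -0.13 ,  0.13 ]), array([ 0.456, -0.195,  0.13 ]), array([ 0.461, -0.254,  0.13 ])]
bail scene end/side end [array([0.378, 0.153, 0.155])]
jar [0.366 0.155 0.   ]
lem [0.558 0.098 0.03 ]
gar [0.572 0.194 0.03 ]
bailtop dirs s [array([0.511, 0.289, 0.08 ]), array([0.437, 0.215, 0.12 ])]
```

step_arm(rows=[[30,-30,0,0,0,0],[60,-60,0,0,0,0],[90,-90,0,0,0,0],[120,-120,0,0,0,0],[150,-150,0,0,0,0],[180,-180,0,0,0,0],[210,-210,0,0,0,0],[240,-240,0,0,0,0],[270,-270,0,0,0,0],[280,-285,0,0,0,0]], hand=0)

```text
time: 0.98
position: [0.4298, 0.1899, 0.2311]
tool_rot: [0.472, 3.106, -0.001]
wrist_force: [-0.2, 0.7, -0.1]
grip_width: -0.005
gripper_force: 0.0
```

```bash
python3 - <<'E'
from h import *
np.set_printoptions(precision=3,suppress=True)
print(state()["position"],state()["tool_rot"],state()["time"])
ci=camera_info("wrist");im=read_camera("wrist")
import pickle;pickle.dump(ci,open("w1.pkl","wb"))
cv2.imwrite("pics/w1.png",im)
cv2.imwrite("pics/side1.png",read_camera("side"))
a=np.zeros((384,1024,3),np.uint8);
cv2.imwrite("pics/w1b.png",cv2.resize(im,(800,600)))
E
```

```text
[0.43  0.19  0.231] [ 0.472  3.106 -0.001] 0.9833
```

View pics/w1b.png

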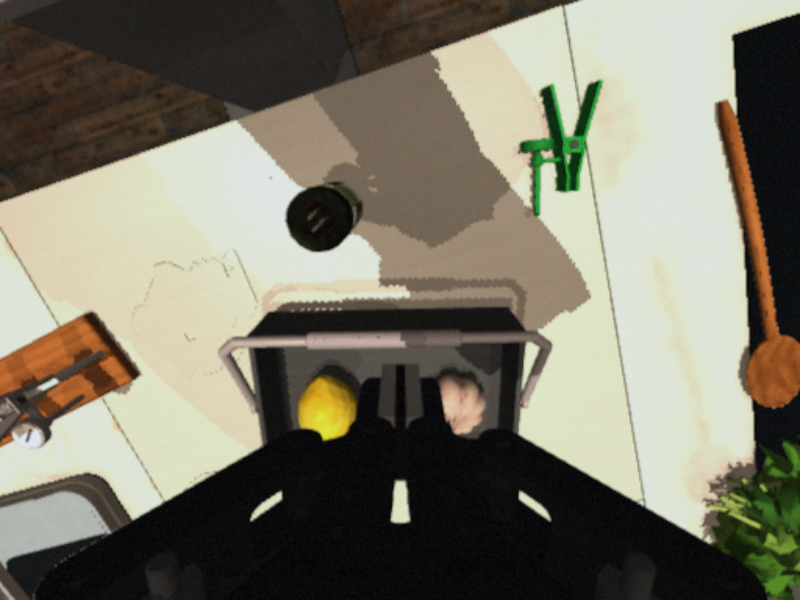

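The enlarged wrist view (800 px wide) shows the bail bar running (228,345)–(548,342) with its grip at (310–460,340). The near rim's outer corners are at (265,312) and (522,310), the jar cap at (318,222) and the green clip at (568,145). The white dial at (30,433) is on the rail clip nearest the pan, which confirms the leftmost clip in the scene view as the one I want.

```bash
python3 - <<'E'
from h import *
import pickle
from scipy.optimize import brentq
np.set_printoptions(precision=3,suppress=True)
ci=pickle.load(open("w1.pkl","rb"));k=.64
W=lambda x,y:(x*k,y*k)
A=onz(ci,*W(522,310),.06);B=onz(ci,*W(265,312),.06)
print("rim near corners L,R",A,B,np.linalg.norm(A-B))
d=A-B;d/=np.linalg.norm(d);yaw=np.arctan2(-d[0],d[1]);print("yaw",np.degrees(yaw))
x=np.array([d[1],-d[0],0])
C=(A+B)/2+.0725*x;C[2]=0;print("pan C",C)
def f(q): 
    X=C+x*.095*np.sin(q);X[2]=.045+.095*np.cos(q);return proj(ci,X)
for q in(-1.25,-1.1,-1,-.9,-.8,-.6,-.4): print(q,f(q)/k, [proj(ci,C+x*.095*np.sin(q)+s*.111*d+[0,0,.045+.095*np.cos(q)])/k for s in(1,-1)])
print("jar top",onz(ci,*W(318,222),.105))
print("dial",onz(ci,*W(30,433),.092))
E
```

```text
rim near corners L,R [0.486 0.272 0.06 ] [0.428 0.078 0.06 ] 0.20249959006128215
yaw -16.800434400287305
pan C [0.526 0.154 0.   ]
-1.25 [392.797 295.085] [array([542.694, 293.903]), array([243.185, 296.264])]
-1.1 [392.61  307.768] [array([547.883, 306.556]), array([237.642, 308.977])]
-1 [392.51 317.92] [array([551.143, 316.692]), array([234.197, 319.145])]
-0.9 [392.435 329.331] [array([554.163, 328.091]), array([231.039, 330.568])]
-0.8 [392.386 341.866] [array([556.874, 340.619]), array([228.242, 343.112])]
-0.6 [392.377 369.552] [array([561.104, 368.301]), array([224.012, 370.799])]
-0.4 [392.493 399.074] [array([563.384, 397.839]), array([221.974, 400.305])]
jar top [0.372 0.153 0.105]
dial [ 0.458 -0.122  0.092]
```

```bash
python3 - <<'E'
from h import *
import pickle
np.set_printoptions(precision=3,suppress=True)
ci=pickle.load(open("w1.pkl","rb"));k=.64
A=onz(ci,522*k,310*k,0);B=onz(ci,265*k,312*k,0)
print(A,B,np.linalg.norm(A-B))
d=A-B;d/=np.linalg.norm(d);print("yaw",np.degrees(np.arctan2(-d[0],d[1])))
x=np.array([d[1],-d[0],0]);C=(A+B)/2+.0725*x;print("C",C)
C=(C+np.array([.537,.141,0]))/2
P=lambda X,Y,Z:proj(ci,C+x*X+d*Y+[0,0,Z])/k
print("C used",C,"rim corners",P(-.0725,.1125,.06),P(-.0725,-.1125,.06))
for q in np.arange(-1.25,-.3,.1): print(round(q,2),*[P(.095*np.sin(q),s,.045+.095*np.cos(q)) for s in(0,.111,-.111)])
E
```

```text
[0.511 0.284 0.   ] [0.442 0.053 0.   ] 0.24123782542000918
yaw -16.8004344002873
C [0.546 0.147 0.   ]
C used [0.541 0.144 0.   ] rim corners [527.443 330.504] [246.46  332.654]
-1.25 [385.831 317.209] [533.176 316.068] [238.76  318.348]
-1.15 [385.538 325.702] [536.381 324.542] [234.984 326.859]
-1.05 [385.272 335.518] [539.458 334.342] [231.389 336.692]
-0.95 [385.039 346.58 ] [542.345 345.391] [228.047 347.766]
-0.85 [384.844 358.767] [544.98  357.569] [225.034 359.962]
-0.75 [384.694 371.915] [547.3   370.713] [222.423 373.115]
-0.65 [384.593 385.82 ] [549.247 384.617] [220.283 387.02 ]
-0.55 [384.545 400.238] [550.767 399.038] [218.673 401.434]
-0.45 [384.552 414.897] [551.819 413.706] [217.641 416.086]
-0.35 [384.617 429.509] [552.373 428.33 ] [217.218 430.686]
```

The bail is at about -1.0 rad. I go down just outside the bar, clear of the jar.

step_arm(rows=[[12,11,-30,0,0,0],[12,11,-65,0,0,0],[12,11,-100,0,0,0],[12,11,-130,0,0,0],[12,11,-145,0,0,0],[12,11,-145,0,0,0]])

```text
time: 1.58
position: [0.4371, 0.2032, 0.0831]
tool_rot: [-0.468, -3.102, 0.005]
wrist_force: [-1.0, -0.5, -1.5]
grip_width: 0.0
gripper_force: 0.0
```

step_arm(rows=[[6,-2,-3,0,0,0],[12,-4,-6,0,0,0],[25,-7,6,0,0,0],[37,-11,17,0,0,0],[50,-15,25,0,0,0],[62,-19,32,0,0,0],[76,-23,35,0,0,0],[89,-27,36,0,0,0],[102,-31,35,0,0,0],[116,-35,32,0,0,0]])

```text
time: 2.42
position: [0.5577, 0.1686, 0.1202]
tool_rot: [0.469, 3.104, 0.002]
wrist_force: [-0.5, 0.7, 0.9]
grip_width: -0.001
gripper_force: 0.6
```

step_arm(rows=[[12,-4,-6,0,0,0],[25,-7,-13,0,0,0],[35,-11,-22,0,0,0],[44,-13,-30,0,0,0],[50,-15,-36,0,0,0],[56,-17,-42,0,0,0],[60,-18,-45,0,0,0],[63,-19,-45,0,0,0],[63,-19,-45,0,0,0]])

```text
time: 3.17
position: [0.6141, 0.1505, 0.0699]
tool_rot: [-0.465, -3.096, 0.0]
wrist_force: [-20.4, 8.7, -12.3]
grip_width: -0.005
gripper_force: 10.8
```

About 22 N horizontally, so the bail is at its stop. I back off, lift, and head for the rail.

step_arm(rows=[[-10,3,0,0,0,0],[-20,6,20,0,0,0],[-30,0,60,0,0,0],[-50,-30,100,0,0,-7],[-75,-65,120,0,0,-14],[-100,-100,130,0,0,-21],[-130,-130,130,0,0,-28],[-150,-160,130,0,0,-35],[-165,-190,130,0,0,-42],[-175,-215,130,0,0,-49]], hand=1)

```text
time: 4.0
position: [0.4417, -0.0669, 0.2038]
tool_rot: [1.722, 2.626, -0.0]
wrist_force: [1.2, -1.2, 1.1]
grip_width: 1.001
gripper_force: 0.0
```

step_arm(rows=[[-5,-30,0,0,0,-7],[-10,-50,0,0,0,-11],[-10,-60,0,0,0,-11],[-10,-60,0,0,0,-11]])

```text
time: 4.33
position: [0.4337, -0.1268, 0.2033]
tool_rot: [1.96, 2.455, -0.0]
wrist_force: [0.2, 0.6, -0.1]
grip_width: 0.998
gripper_force: 0.0
```

```bash
python3 - <<'E'
from h import *
np.set_printoptions(precision=3,suppress=True)
import pickle
s=state();print(s["position"],s["tool_rot"],s["time"],s["qpos"])
ci=camera_info("wrist");im=read_camera("wrist");pickle.dump(ci,open("w2.pkl","wb"))
sc=read_camera("scene");sd=read_camera("side")
o=np.zeros((600,800,3),np.uint8)
o[:384,:512]=im
o[384:600,:288]=cv2.resize(sc[170:242,168:264],(288,216)); o[384:600,300:588]=cv2.resize(sd[190:290,150:283],(288,216))
o[0:216,512:800]=cv2.resize(sc[185:260,250:350],(288,216))
cv2.imwrite("pics/c2.png",o)
E
```

```text
[ 0.434 -0.127  0.203] [ 1.96   2.455 -0.   ] 4.3333 [-0.284  0.121 -0.216  1.234 -0.     1.063]
```

View pics/c2.png

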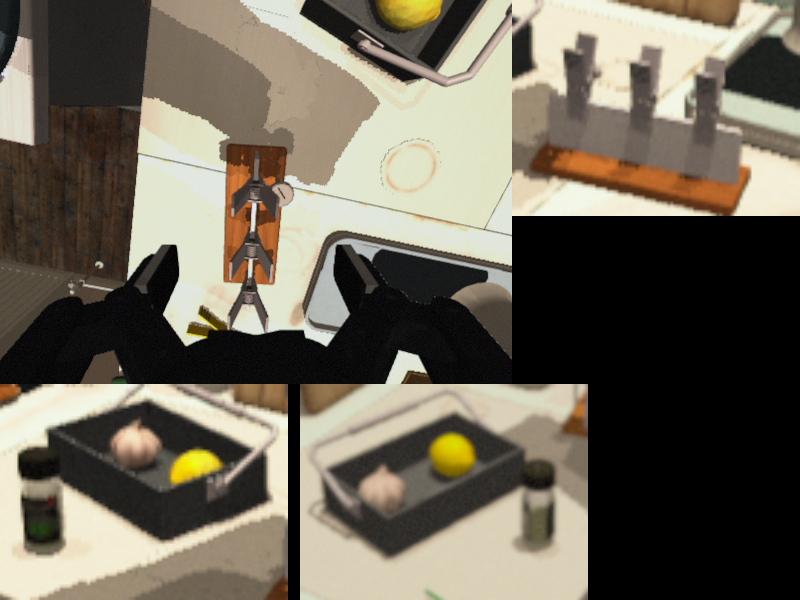

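The wrist view (top left) shows the probe clip with its white dial at (283,194) and handle tops at (234,215) and (277,213), at the rail end next to the pan. The plain clips are at (250,255) and (248,310), and the yellow one at (205,322) on the worktop. The bail is now on the far side and the food is unmoved. I check the bail angle and the clip position.

```bash
python3 - <<'E'
from h import *
import pickle
np.set_printoptions(precision=3,suppress=True)
ci=pickle.load(open("w2.pkl","rb"));s=camera_info("scene");d=camera_info("side")
C=np.array([.54,.145,0]);a=np.radians(-16.8);x=np.array([np.cos(a),np.sin(a),0]);y=np.array([-x[1],x[0],0])
for q in(.9,1.05,1.15,1.25):
    B=[C+x*.095*np.sin(q)+y*t+[0,0,.045+.095*np.cos(q)] for t in(.111,-.111)]
    print(q,"scene R",proj(s,B[1]),"side L,R",proj(d,B[0]),proj(d,B[1]),"wrist R",proj(ci,B[1]))
print("meas scene (258,184.7) side (156,217),(217,194), wrist (447,82)")
H=[onz(ci,u,v,.13) for u,v in((234,215),(277,213))];print("handle",H,(H[0]+H[1])/2,np.linalg.norm(H[0]-H[1]))
D=onz(ci,283,194,.092);print("dial",D)
print("rail end",onz(ci,257,150,.07),"railtop between",onz(ci,254,222,.07), onz(ci,250,275,.07))
F=[onz(ci,u,v,.014) for u,v in((228,144),(286,150),(224,281),(275,283))];print("foot",F)
print("pan near-right bottom corner pred",proj(ci,C-x*.0725-y*.1125), "far-right rim", proj(ci,C+x*.0725-y*.1125+[0,0,.06]),"near-right rim",proj(ci,C-x*.0725-y*.1125+[0,0,.06]))
E
```

```text
0.9 scene R [256.524 180.074] side L,R [156.572 215.076] [220.264 189.295] wrist R [467.469  67.562]
1.05 scene R [258.362 182.83 ] side L,R [155.438 217.731] [218.72 191.87] wrist R [464.216  74.429]
1.15 scene R [259.337 184.89 ] side L,R [154.918 219.804] [217.924 193.85 ] wrist R [460.887  78.072]
1.25 scene R [260.104 187.104] side L,R [154.587 222.093] [217.318 196.015] wrist R [456.788  81.003]
meas scene (258,184.7) side (156,217),(217,194), wrist (447,82)
handle [array([ 0.418, -0.142,  0.13 ]), array([ 0.454, -0.132,  0.13 ])] [ 0.436 -0.137  0.13 ] 0.03716403996785842
dial [ 0.461 -0.125  0.092]
rail end [ 0.427 -0.092  0.07 ] railtop between [ 0.442 -0.171  0.07 ] [ 0.452 -0.239  0.07 ]
foot [array([ 0.393, -0.101,  0.014]), array([ 0.464, -0.092,  0.014]), array([ 0.425, -0.295,  0.014]), array([ 0.498, -0.282,  0.014])]
pan near-right bottom corner pred [296.415   9.741] far-right rim [431.154  74.156] near-right rim [306.053 -13.182]
```

The pixels put the bail at 1.15–1.25 rad, which isn't conclusive. There's plenty of time, so I press it down from above to be sure.

step_arm(rows=[[24,31,0,0,0,0],[48,62,0,0,0,0],[72,92,0,0,0,0],[96,123,0,0,0,0],[120,154,0,0,0,0],[144,185,0,0,0,0],[168,215,0,0,0,0],[192,246,0,0,0,0],[192,246,-40,0,0,0],[192,246,-80,0,0,0]], hand=0)

```text
time: 5.32
position: [0.6296, 0.1252, 0.1246]
tool_rot: [1.95, 2.457, 0.01]
wrist_force: [-0.1, 0.3, -1.0]
grip_width: 0.002
gripper_force: 0.0
```

step_arm(rows=[[0,0,-15,0,0,0],[0,0,-30,0,0,0],[0,0,-38,0,0,0],[0,0,-42,0,0,0],[0,0,-43,0,0,0],[0,0,-43,0,0,0]])

```text
time: 5.82
position: [0.6255, 0.1219, 0.0814]
tool_rot: [-1.957, -2.457, -0.001]
wrist_force: [-2.9, 0.3, 3.1]
grip_width: -0.001
gripper_force: 1.3
```

step_arm(rows=[[0,0,-2,0,0,0],[0,0,-3,0,0,0],[0,0,-3,0,0,0]])

```text
time: 6.07
position: [0.6261, 0.1219, 0.0806]
tool_rot: [1.957, 2.456, 0.004]
wrist_force: [-14.4, 0.1, 31.7]
grip_width: -0.004
gripper_force: 15.8
```

The bail is at its stop: the bar's top is at z = 81 mm with 30 N on it, as it should be for 1.25 rad. I lift off and look at the near rim on the way back.

step_arm(rows=[[0,0,30,0,0,0],[0,0,65,0,0,0],[-20,-10,100,0,0,0],[-50,-30,120,0,0,0],[-85,-50,130,0,0,0],[-115,-65,140,0,0,0],[-126,-72,150,0,0,0],[-126,-72,150,0,0,0],[-126,-72,150,0,0,0]], hand=1)

```text
time: 6.82
position: [0.5, 0.049, 0.2289]
tool_rot: [1.958, 2.454, 0.004]
wrist_force: [1.0, -0.1, -0.5]
grip_width: 0.996
gripper_force: 0.0
```

```bash
python3 - <<'E'
from h import *
import pickle
ci=camera_info("wrist");im=read_camera("wrist");pickle.dump(ci,open("w3.pkl","wb"))
cv2.imwrite("pics/w3.png",cv2.resize(im,(800,600),interpolation=cv2.INTER_CUBIC))
C=np.array([.54,.145,0]);a=np.radians(-16.8);x=np.array([np.cos(a),np.sin(a),0]);y=np.array([-x[1],x[0],0])
for X in(-.0725,-.0675,.0725):
  print(X,[(proj(ci,C+x*X+y*t+[0,0,.06])/.64).round() for t in(.1125,0,-.1125)])
E
```

```text
-0.0725 [array([486., -79.]), array([394., 100.]), array([320., 244.])]
-0.0675 [array([493., -74.]), array([401., 104.]), array([326., 248.])]
0.0725 [array([672.,  56.]), array([568., 209.]), array([483., 334.])]
```

View pics/w3.png

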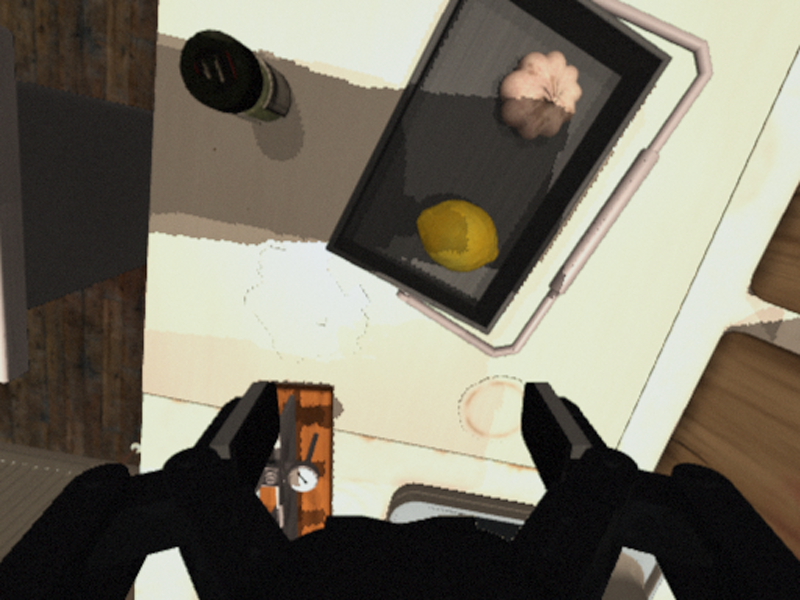

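This view shows the pan rim corners at (328,248) near-right, (487,332) far-right and (670,58) far-left. The bail is well over on the far side, the food and jar are undisturbed, and the dial is at (302,478) on the rail.

```bash
python3 - <<'E'
from h import *
import pickle
np.set_printoptions(precision=4,suppress=True)
ci=pickle.load(open("w3.pkl","rb"));k=.64
nr,fr,fl=[onz(ci,u*k,v*k,.06) for u,v in((328,248),(487,332),(670,58))]
d=fl-fr;e=fr-nr;print(nr,fr,fl,np.linalg.norm(d),np.linalg.norm(e),"yaw",np.degrees(np.arctan2(-d[0],d[1])),np.degrees(np.arctan2(e[1],e[0])))
print("C",(nr+fl)/2)
a=np.radians(-16.7);x=np.array([np.cos(a),np.sin(a),0]);y=np.array([-x[1],x[0],0])
c=(nr+fl)/2; print("near rim mid",c-.07*x, "tool yaw")
from scipy.spatial.transform import Rotation as R
s=state();M=R.from_rotvec(s["tool_rot"]).as_matrix();print("tool y ang",np.degrees(np.arctan2(M[1,1],M[0,1])),s["position"])
print("dial",onz(ci,302*k,478*k,.092))
E
```

```text
[0.4443 0.0569 0.06  ] [0.5792 0.0184 0.06  ] [0.6412 0.2305 0.06  ] 0.22090280236222168 0.1402452233864012 yaw -16.299672042050382 -15.912612734613198
C [0.5428 0.1437 0.06  ]
near rim mid [0.4757 0.1638 0.06  ] tool yaw
tool y ang 12.86288872806374 [0.5002 0.0492 0.228 ]
dial [ 0.4599 -0.1252  0.092 ]
```

step_arm(rows=[[-13,-36,0,0,0,0],[-26,-73,0,0,0,-1.4],[-40,-110,0,0,0,-1.4],[-53,-146,0,0,0,-1.4],[-62,-172,0,0,0,-1.4],[-66,-182,-20,0,0,-1.4],[-66,-182,-45,0,0,-1.4],[-66,-182,-55,0,0,-1.4],[-66,-182,-55,0,0,-1.4]])

```text
time: 7.62
position: [0.4329, -0.1326, 0.17]
tool_rot: [-1.986, -2.429, 0.002]
wrist_force: [-0.3, 0.6, 0.4]
grip_width: 0.999
gripper_force: 0.0
```

```bash
python3 - <<'E'
from h import *
import pickle
ci=camera_info("wrist");im=read_camera("wrist");pickle.dump(ci,open("w4.pkl","wb"))
cv2.imwrite("pics/w4.png",cv2.resize(im[60:384,60:492],(800,600),interpolation=cv2.INTER_CUBIC))
print(state()["position"])
E
```

```text
[ 0.43354777 -0.13264601  0.17159503]
```

View pics/w4.png

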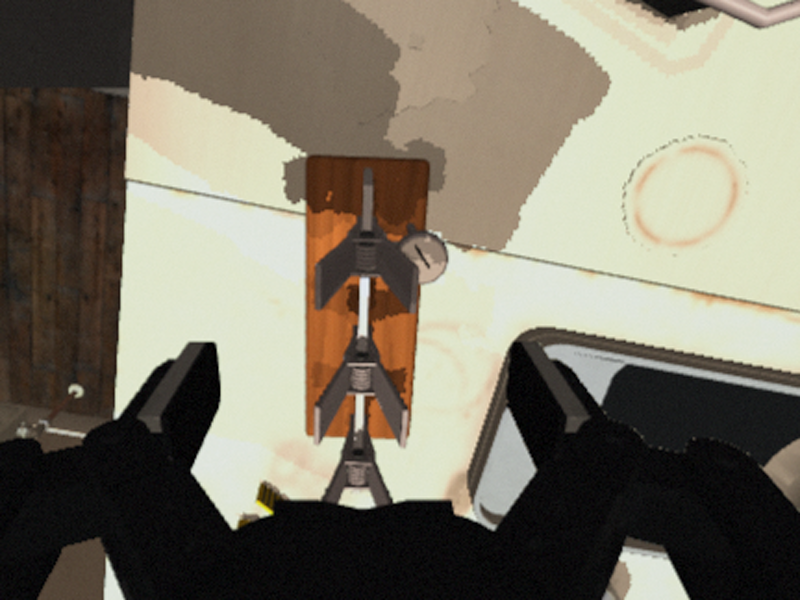

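The close view has the probe clip at (367,250): handle tops at about (320,290) and (416,292), dial at (422,257). The fingers straddle it symmetrically, with pads at x 215 and 515.

```bash
python3 - <<'E'
from h import *
import pickle
np.set_printoptions(precision=4,suppress=True)
ci=pickle.load(open("w4.pkl","rb"));g=lambda u,v,z:onz(ci,60+u*.54,60+v*.54,z)
a=g(320,290,.128);b=g(416,292,.128);print(a,b,(a+b)/2,np.linalg.norm(a-b),np.degrees(np.arctan2(*(b-a)[1::-1])))
print("pivot",g(367,245,.09),"dial",g(422,257,.092))
r=g(368,170,.07);q=g(363,320,.07);print("rail",r,q,np.degrees(np.arctan2(-(r-q)[0],(r-q)[1])))
F=[g(*p,.014) for p in((307,157),(430,160),(306,437),(409,438))];print(F, np.mean(F,0))
print(np.linalg.norm(F[0]-F[2]))
E
```

```text
[ 0.4164 -0.1354  0.128 ] [ 0.4541 -0.1286  0.128 ] [ 0.4353 -0.132   0.128 ] 0.03840910190610538 10.264013792602267
pivot [ 0.4335 -0.1249  0.09  ] dial [ 0.4598 -0.1249  0.092 ]
rail [ 0.4277 -0.0935  0.07  ] [ 0.4413 -0.1727  0.07  ] 9.739958931928067
[array([ 0.3927, -0.1017,  0.014 ]), array([ 0.4647, -0.0889,  0.014 ]), array([ 0.4249, -0.2983,  0.014 ]), array([ 0.4974, -0.2843,  0.014 ])] [ 0.4449 -0.1933  0.014 ]
0.19921787046491307
```

The clip is at (0.434, -0.131) with yaw about 10°, so a small trim, then down and squeeze.

step_arm(rows=[[1,1,-15,0,0,-1.4],[1,1,-30,0,0,-1.4],[1,1,-45,0,0,-1.4],[1,1,-60,0,0,-1.4],[1,1,-68,0,0,-1.4],[1,1,-68,0,0,-1.4]])

```text
time: 8.17
position: [0.4347, -0.1317, 0.1038]
tool_rot: [-2.017, -2.407, 0.001]
wrist_force: [1.2, -0.7, -0.4]
grip_width: 1.001
gripper_force: 0.0
```

step_arm(rows=[[0,0,0,0,0,0],[0,0,0,0,0,0],[0,0,0,0,0,0],[0,0,0,0,0,0],[0,0,0,0,0,0],[0,0,0,0,0,0]], hand=0, grip_force=30)

```text
time: 8.67
position: [0.4347, -0.1324, 0.1045]
tool_rot: [2.019, 2.407, 0.0]
wrist_force: [-0.9, 0.1, -0.4]
grip_width: 0.18
gripper_force: 34.6
```

Squeezed to the stop at about 15 mm opening. Lift.

step_arm(rows=[[0,0,8,0,0,0],[0,0,20,0,0,0],[0,0,35,0,0,0],[0,0,55,0,0,0],[0,0,75,0,0,0],[0,0,90,0,0,0],[0,0,96,0,0,0]])

```text
time: 9.25
position: [0.4354, -0.1326, 0.2029]
tool_rot: [2.017, 2.405, 0.002]
wrist_force: [-0.2, 0.4, 0.0]
grip_width: 0.182
gripper_force: 34.6
```

step_arm(rows=[[5,28,0,0,0,-3.3],[10,57,0,0,0,-6.6],[15,85,0,0,0,-9.9],[20,115,0,0,0,-13.2],[24,145,0,0,0,-16.5],[28,175,0,0,0,-20],[32,205,0,0,0,-23],[35,235,0,0,0,-26],[35,245,0,0,0,-26.4],[35,245,0,0,0,-26.4]])

```text
time: 10.08
position: [0.4694, 0.1148, 0.1999]
tool_rot: [-2.512, -1.885, 0.001]
wrist_force: [-0.1, 0.4, -0.6]
grip_width: 0.172
gripper_force: 34.6
```

```bash
python3 - <<'E'
from h import *
import pickle
from scipy.spatial.transform import Rotation as R
s=state();M=R.from_rotvec(s["tool_rot"]).as_matrix();print("yaw",np.degrees(np.arctan2(M[1,1],M[0,1])),s["position"],s["grip_width"],s["gripper_force"],s["time"])
ci=camera_info("wrist");im=read_camera("wrist");pickle.dump(ci,open("w5.pkl","wb"))
sc=read_camera("scene");sd=read_camera("side");pickle.dump((sc,sd),open("i5.pkl","wb"))
o=np.zeros((600,800,3),np.uint8)
o[:384,:512]=im
o[384:600,:288]=cv2.resize(sc[140:240,168:301],(288,216),interpolation=cv2.INTER_CUBIC)
o[0:300,512:800]=cv2.resize(sd[150:275,150:270],(288,300),interpolation=cv2.INTER_CUBIC)
o[384:600,300:588]=cv2.resize(sc[185:260,250:350],(288,216))
cv2.imwrite("pics/c5.png",o)
E
```

```text
yaw -16.242787138883525 [0.46941232 0.11483859 0.19993809] 0.17185037222891103 34.6354740858078 10.0833
```

View pics/c5.png

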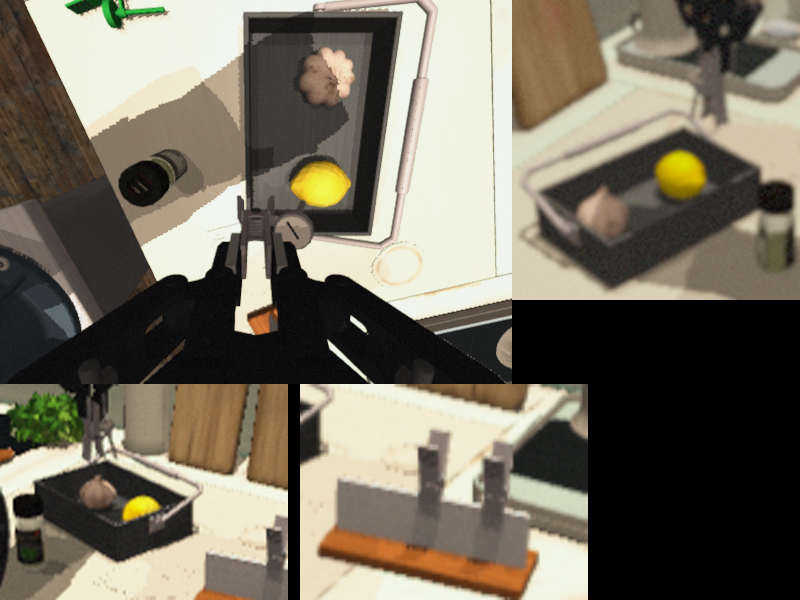

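The clip hangs squarely in the fingers: pivot at (258,222) and dial at (294,231) in the wrist view. The two plain clips are still on the rail. The near wall runs from (246,14) to (247,232).

```bash
python3 - <<'E'
from h import *
import pickle
np.set_printoptions(precision=4,suppress=True)
ci=pickle.load(open("w5.pkl","rb"))
a=onz(ci,245,14,.06);b=onz(ci,248,232,.06);r=onz(ci,402,14,.06)
print("near corners",a,b,np.linalg.norm(a-b),"yaw",np.degrees(np.arctan2(-(a-b)[0],(a-b)[1])),"w",np.linalg.norm(r-a),np.degrees(np.arctan2((r-a)[1],(r-a)[0])))
e=(a-b)/np.linalg.norm(a-b);m=(a+b)/2+.0025*np.array([e[1],-e[0],0]);print("near rim mid",m,"far-left-based",(r+b)/2)
p=onz(ci,258,225,.186);d=onz(ci,294,231,.2-.053+.038);print("pivot",p,"dial",d,np.linalg.norm(d-p),np.degrees(np.arctan2((d-p)[1],(d-p)[0])))
E
```

```text
near corners [0.505  0.2691 0.06  ] [0.4449 0.0599 0.06  ] 0.21758373358344743 yaw -16.034860846143125 w 0.14215131490492056 -16.25539419694441
near rim mid [0.4773 0.1638 0.06  ] far-left-based [0.5431 0.1446 0.06  ]
pivot [0.4736 0.1207 0.186 ] dial [0.4945 0.1098 0.185 ] 0.02365254663475259 -27.607473782034123
```

step_arm(rows=[[3,25,0,0,0,0],[6,45,0,0,0,0],[6,49,-15,0,0,0],[6,49,-35,0,0,0],[6,49,-55,0,0,0],[6,49,-65,0,0,0],[6,49,-75,0,0,0],[6,49,-80,0,0,0],[6,49,-80,0,0,0]])

```text
time: 10.98
position: [0.4755, 0.1611, 0.1198]
tool_rot: [-2.516, -1.881, 0.001]
wrist_force: [-0.1, 0.6, -0.9]
grip_width: 0.177
gripper_force: 34.6
```

```bash
python3 - <<'E'
from h import *
import pickle
print(state()["position"],state()["wrist_force"])
ci=camera_info("wrist");im=read_camera("wrist");pickle.dump(ci,open("w6.pkl","wb"))
sd=read_camera("side");sc=read_camera("scene")
o=np.zeros((600,800,3),np.uint8)
o[:480,:480]=cv2.resize(im[120:300,170:350],(480,480),interpolation=cv2.INTER_CUBIC)
o[0:300,500:800]=cv2.resize(sd[180:280,160:260],(300,300),interpolation=cv2.INTER_CUBIC)
o[300:600,500:800]=cv2.resize(sc[150:230,170:250],(300,300),interpolation=cv2.INTER_CUBIC)
cv2.imwrite("pics/c6.png",o)
E
```

```text
[0.47545501 0.16113723 0.11980539] [-0.14806494  0.63684848 -0.90079629]
```

View pics/c6.png

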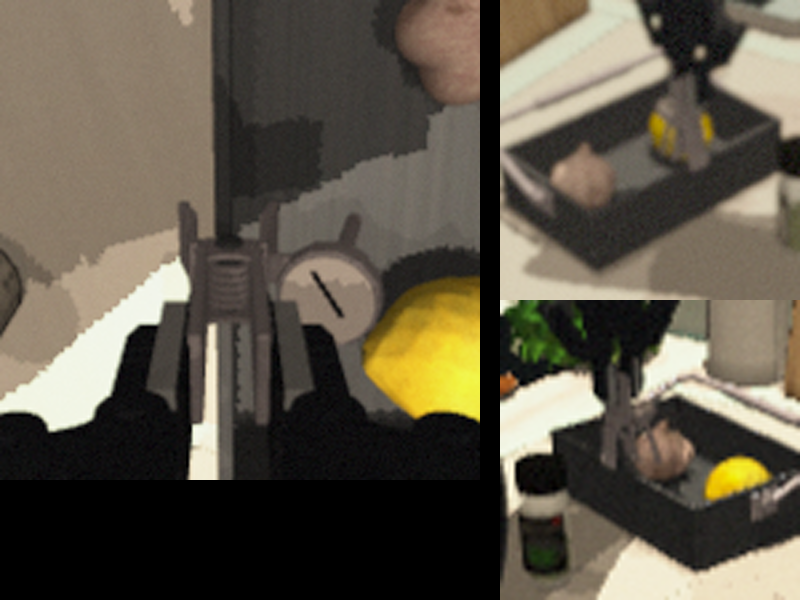

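The wall at x ≈ 225 in the crop sits midway between the open jaws (185 and 270), with the stem inside the pan and clear of the lemon. Push down and release.

step_arm(rows=[[0,2,-6,0,0,0],[1,3,-14,0,0,0],[1,3,-22,0,0,0],[1,3,-28,0,0,0],[1,3,-32,0,0,0],[1,3,-33,0,0,0],[1,3,-33,0,0,0]])

```text
time: 11.72
position: [0.4766, 0.1648, 0.0879]
tool_rot: [-2.515, -1.882, -0.001]
wrist_force: [-6.7, -0.7, 19.9]
grip_width: 0.178
gripper_force: 37.5
```

step_arm(rows=[[0,0,0,0,0,0],[0,0,0,0,0,0],[0,0,0,0,0,0],[0,0,0,0,0,0],[0,0,0,0,0,0],[0,0,0,0,0,0]], hand=0.75)

```text
time: 12.22
position: [0.4767, 0.1647, 0.0872]
tool_rot: [2.515, 1.882, -0.0]
wrist_force: [-0.1, -0.4, -0.4]
grip_width: 0.749
gripper_force: 0.0
```

step_arm(rows=[[0,0,10,0,0,0],[0,0,25,0,0,0],[0,0,45,0,0,0],[0,0,75,0,0,0],[0,-20,110,0,0,0],[0,-50,130,0,0,0],[0,-65,130,0,0,0],[0,-65,130,0,0,0]])

```text
time: 12.88
position: [0.4774, 0.0976, 0.2196]
tool_rot: [2.516, 1.879, 0.004]
wrist_force: [-0.3, -0.5, -0.2]
grip_width: 0.749
gripper_force: 0.0
```

```bash
python3 - <<'E'
from h import *
import pickle
print(state()["position"],state()["time"])
ci=camera_info("wrist");im=read_camera("wrist");pickle.dump(ci,open("w7.pkl","wb"))
sd=read_camera("side");sc=read_camera("scene")
o=np.zeros((600,800,3),np.uint8)
o[:384,:512]=im
o[0:288,512:800]=cv2.resize(sd[185:281,160:256],(288,288),interpolation=cv2.INTER_CUBIC)
o[300:600,512:800]=cv2.resize(sc[150:250,168:264],(288,300),interpolation=cv2.INTER_CUBIC)
o[390:600,:280]=cv2.resize(sc[185:260,250:350],(280,210))
cv2.imwrite("pics/c7.png",o)
E
```

```text
[0.47742213 0.09756276 0.21958064] 12.8833
```

View pics/c7.png

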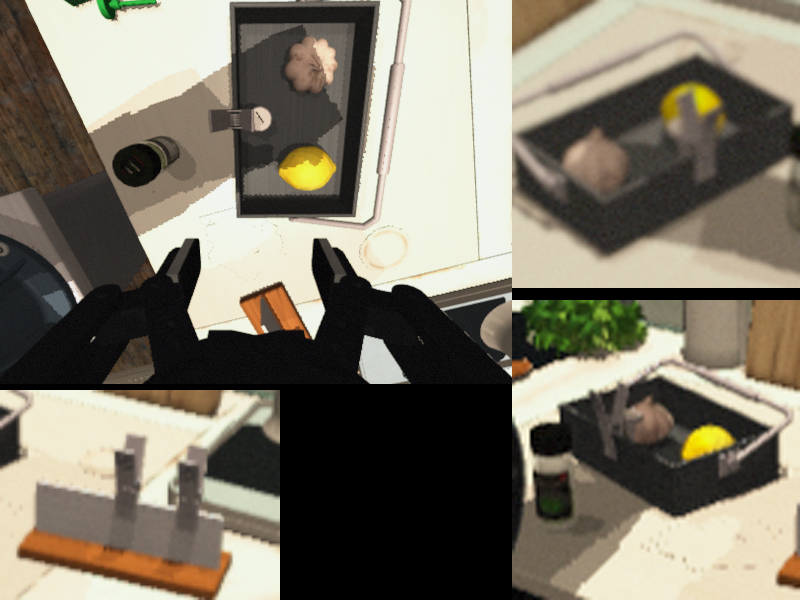

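The clip is on the wall midway along, with the dial at (261,119) inside the pan and the handles at (210–245,108–132). It might be leaning to the near side, so I compare with where an upright clip would appear.

```bash
python3 - <<'E'
from h import *
import pickle
np.set_printoptions(precision=1,suppress=True)
ci=pickle.load(open("w7.pkl","rb"));s=camera_info("scene");d=camera_info("side")
y0=np.radians(-16.2)
for dep in(.030,):
 for tl in(0,-10,-20,-30):
  t=np.radians(tl)
  def W(x,y,z):
    zz=z-30; X=x*np.cos(t)+zz*np.sin(t);Z=-x*np.sin(t)+zz*np.cos(t)   # tilt about rim
    return np.array([.476,.164,.06])+np.array([X*np.cos(y0)-y*np.sin(y0),X*np.sin(y0)+y*np.cos(y0),Z])/1000
  print(tl,*[(n,proj(ci,W(*p)),proj(s,W(*p))) for n,p in(("dial",(26,0,42)),("near top",(-21,0,80)),("far top",(21,0,80)),("piv",(0,0,36)))],sep="\n  ")
im=cv2.imread("pics/c7.png")
a=cv2.resize(im[85:155,190:290],(800,560),interpolation=cv2.INTER_CUBIC)
b=cv2.resize(im[370:520,540:700],(420,394),interpolation=cv2.INTER_CUBIC)
o=np.zeros((600,800,3),np.uint8);o[:280,:400]=cv2.resize(a,(400,280));o[:394,400:]=b[:,:400]
cv2.imwrite("pics/c8.png",o)
E
```

```text
0
  ('dial', array([260. , 121.7]), array([208.2, 187.9]))
  ('near top', array([209. , 124.2]), array([195.3, 180.7]))
  ('far top', array([255.3, 123.9]), array([206.3, 177.5]))
  ('piv', array([235.5, 121.5]), array([201.6, 191.6]))
-10
  ('dial', array([257.7, 121.9]), array([207.5, 186.9]))
  ('near top', array([200.7, 123.9]), array([193.1, 182.6]))
  ('far top', array([245.2, 124.1]), array([204. , 177.4]))
  ('piv', array([234.5, 121.5]), array([201.4, 191.7]))
-20
  ('dial', array([254.6, 122.1]), array([206.6, 186. ]))
  ('near top', array([193.9, 123.6]), array([191.2, 184.9]))
  ('far top', array([234.7, 124.3]), array([201.5, 177.7]))
  ('piv', array([233.6, 121.5]), array([201.1, 191.9]))
-30
  ('dial', array([250.8, 122.3]), array([205.6, 185.4]))
  ('near top', array([188.9, 123.2]), array([189.6, 187.4]))
  ('far top', array([224.2, 124.3]), array([199. , 178.5]))
  ('piv', array([232.7, 121.5]), array([200.9, 192.1]))
```

View pics/c8.png

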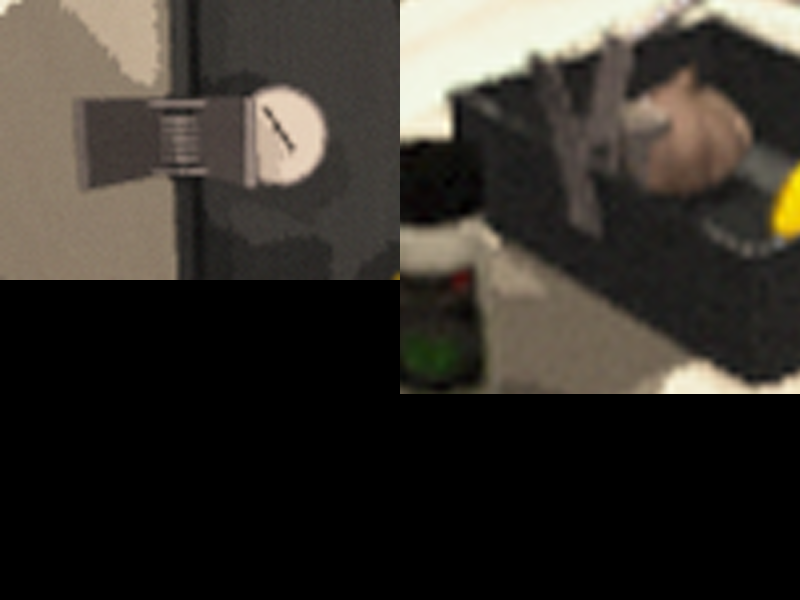

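The near handle top at 209, far top at 254 and dial at 261 px match the upright prediction (209, 255 and 260). So the clip is upright, square, central and fully down.

```bash
python3 -c "
from station import *
print(sign_off())"
```

```text
the job is handed in; nothing more can be done
None
```

The job is handed in: the pan's handle is at its far stop, and the thermometer clip sits upright, square and pushed well down on the middle of the near wall, stem inside. The plain clips, food and jar look undisturbed, and it took about 13 s of the 58 s.

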